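# Fill up the tub of rubber equipment feet

## Task

Pack the round tub of rubber feet full: take the two loose feet of the same size as those already in it, and set one into each of the two empty places of its honeycomb pattern, standing upright on the tub's floor, stud up. The thicker and the thinner foot on the bench do not belong in it.

Things in the scene. Friction and masses are not known exactly. Their poses are not given: they have to be found in the camera images.
- foot_a: Loose foot, upright on the bench: black rubber cylinder 44 mm across, 40 mm high; from the middle of its top a steel stud, 12 mm across, rises 42 mm more (0.09 to 0.18 kg). Origin: centre of its underside, z up along the stud. Lift by the stud. Same as the five in the tub; not the squat one (68 mm across) or the slim one (24 mm).
- foot_b: Loose foot, upright on the bench: black rubber cylinder 44 mm across, 40 mm high; from the middle of its top a steel stud, 12 mm across, rises 42 mm more (0.09 to 0.18 kg). Origin: centre of its underside, z up along the stud. Lift by the stud. Same as the five in the tub. Just like foot_a; either may go in either place.
- gap_a (a point): Empty place in the fixed grey round tub (164 mm across, 156 inside, 44 high, inner floor 4 mm above the bench). Origin: on the inner floor, centre of the place, 50 mm from the tub's middle along this frame's +x; z up. Seven places, one in the middle, six round it, 50 mm apart: feet stand 6 mm from each other and the wall. The other five hold loose feet, studs up, as tall as yours.
- gap_b (a point): Second empty place in the same tub, same frame directions as gap_a. Origin: on the inner floor, 50 mm from the tub's middle at 120 degrees from +x towards +y; one filled place lies between the two on the rim. Every place's neighbours lie at 0, 60, 120.. degrees from x, so fingers that close along 30, 90 or 150 degrees pass between the neighbouring studs.

How it is judged:
At the end, for the whole second after the job is handed in: The two loose 44 mm feet stand in the two empty places, one in each, within 18 mm of the place's centre, on the tub's floor (underside no more than 8 mm above it), upright within 10 degrees, stud up, at rest (((horizontal distance between foot_a and gap_a below 0.018 m and horizontal distance between foot_b and gap_b below 0.018 m) or (horizontal distance between foot_a and gap_b below 0.018 m and horizontal distance between foot_b and gap_a below 0.018 m)) and z of foot_a in the frame of gap_a between -0.005 and 0.008 m and angle between each of foot_a, foot_b's own z axis and vertical below 0.18 rad and linear speed of each of foot_a, foot_b below 0.02 m/s and z of foot_b in the frame of gap_a between -0.005 and 0.008 m); the robot touches nothing.
It also fails if it takes over 58 s, if anything falls off the work surface, if the arm or the gripper's body presses on something with over 40 N, if the wrist force passes 120 N, or if a joint passes its speed limit or range.

## Robot

A 6-joint arm with a two-finger parallel gripper is mounted at the origin on the work surface. World frame = base frame: x ahead of the robot, y to its left, z up, the work surface at z = 0. Lengths are in m, angles in rad, forces in N, time in s.
With the tool pointing down it reaches from about 0.35 to 0.775 m from the base axis. Payload 7.3 kg.
Tool frame: the origin (TCP) lies at the centre of the arm's flange, where the gripper is bolted on; the fingertips stand 178 mm ahead of it and the grasp point (between the pads) lies 159 mm ahead of it; z points along the fingers, y is the line along which they close (so a half turn about z gives the same grasp; the last joint's range is limited). The gripper opens to 92 mm and grips with 3 to 60 N. Pads are 19 mm wide; open, the fingers measure 130 mm over their backs; the gripper's body (75 mm by 190 mm) begins 47 mm behind the grasp point.
Start: joints at [-1.492, 0.342, 1.524, -0, 1.275, -0.146], TCP at [0.117, -0.512, 0.405] pointing down, gripper open.
Joint ranges: [-2.53, 2.53], [-0.77, 2.02], [0.04, 2.7], [-1, 4.14], [0.28, 2.66], [-3.11, 3.11]. Speed limits (rad/s): [2.57, 2.57, 3.14, 3.14, 3.14, 3.14].

## Interface

Orientations are given as [roll, pitch, yaw] about the fixed x, y, z axes, in that order (R = Rz(yaw) Ry(pitch) Rx(roll)).
In Python, from cell import telemetry, vision, ticket gives the robot as it stands.
- The arm moves only by the shell command python3 -m crank 'ROWS' [FORCE]. ROWS is JSON, a list of rows, each a list of 5 numbers: the gripper command: -1 is shut, 1 is fully open, values between are in proportion, then the shift along the tool's x, y, z in mm, then the turn about the tool's z in rad. In form: [[fingers, dx, dy, dz, roll], ...]. A call has 1 to 12 rows; each row is the pose to reach, as a shift and turn from the pose commanded when the call began, along the tool's axes at that moment; what a row does not reach only later rows make up. A row lasts 1/12 s, in which the tool goes at most 41.7 mm and 7.16 degrees, less where a joint would pass 70% of its speed; a pose out of reach is approached as far as the arm can. A call with a gripper value outside its range is refused whole. The fingers move at their own pace and stop on an object; FORCE is the grip in N (left out, the last holds). Time passes only in rows, so rows that repeat a pose let the fingers close. It gives the time, the measured TCP pose, the force, the opening and the grip force at its end, in the units of the state.
- telemetry.observe(): the state, without advancing time (a new reading comes with each control period).
- vision.read_camera(name): name is "side" or "top" or "wrist"; returns (picture, depth): 420x560x3 uint8, red, green, blue; 420x560 float32, m along the optical axis (not along the pixel's ray), 0 where there is no reading.
- vision.get_calibration(name): a dict with "camera_matrix" (3x3 intrinsics, pixels), "dist" ([k1, k2, p1, p2, k3] as OpenCV has them; the pictures are not rectified), "rvec" (rotation vector, rad) and "tvec" (3), from world to camera coordinates, as OpenCV has them. Camera axes: x right, y down, z forward; pixel columns grow to the right and rows downward; lengths in m; the calibration is good to about 2 mm. A picture is of the moment at which its call begins: read the wrist's pose just before it. get_calibration takes no time and is no camera call; for the wrist camera it gives the pose at the moment of the call.
- ticket.hand_in(): hands the job in; it is judged then, once.
The state is a dict: "time": time; "qpos": joint angles; "qvel": joint speeds; "joint_efforts": joint torques, N m; "tool_pos": TCP position; "tool_rot": TCP orientation; "contact_force": force on the tool from outside, world axes, zero at the start; "torque": the same for the moment, N m; "opening": finger opening in m; "grip_force": force on a finger pad.
Only numpy, scipy, OpenCV 4.12 (cv2) and the standard library are available. Lean on these libraries where they do the work, as an engineer would, in place of code of your own. Each camera call takes 0.05 s, during which the arm holds its last target. There are 200 camera calls.

## Working session

There is one attempt and no reset: what is moved stays moved. The work goes in short steps, Python scripts to look and compute and a shell command to move; the robot and the scene stay as the last step left them, time stands still between calls to the robot, and variables do not carry over. Pictures are saved under pics/ and viewed, at most 10 in all, crops included, and the job is handed in when it is done.

```bash
ls; mkdir -p pics
python3 - <<'E'
from cell import telemetry, vision
import cv2,numpy as np
s=telemetry.observe();print({k:np.round(v,3).tolist() for k,v in s.items()})
for n in("top","side"):
    p,d=vision.read_camera(n);cv2.imwrite(f"pics/{n}1.png",p[:,:,::-1]);np.save(f"pics/{n}1.npy",d)
    print(vision.get_calibration(n))
E
```

```text
pics
{'time': 0.0, 'qpos': [-1.492, 0.343, 1.525, -0.0, 1.275, -0.146], 'qvel': [-0.0, 0.0, -0.001, 0.001, 0.001, -0.002], 'joint_efforts': [-0.003, -43.125, -24.422, 0.072, 0.056, -0.0], 'tool_pos': [0.117, -0.512, 0.404], 'tool_rot': [-3.14, -0.0, 0.225], 'contact_force': [-0.212, 0.785, 0.457], 'torque': [-0.041, -0.005, -0.022], 'grip_force': 0.0, 'opening': 0.092}
{'camera_matrix': array([[434.37245849,   0.        , 286.9050787 ],
       [  0.        , 434.37245849, 205.52841963],
       [  0.        ,   0.        ,   1.        ]]), 'dist': array([0.0289409, 0.       , 0.       , 0.       , 0.       ]), 'rvec': array([ 2.1470596 , -2.21138412,  0.01813053]), 'tvec': array([0.00735482, 0.51062835, 0.75724229])}
{'camera_matrix': array([[445.51893674,   0.        , 275.81606716],
       [  0.        , 445.51893674, 210.28561478],
       [  0.        ,   0.        ,   1.        ]]), 'dist': array([-0.03673714,  0.        ,  0.        ,  0.        ,  0.        ]), 'rvec': array([ 2.15580173, -0.19432134,  0.08936093]), 'tvec': array([-0.51587844,  0.09844126,  0.75592948])}
```

View pics/top1.png

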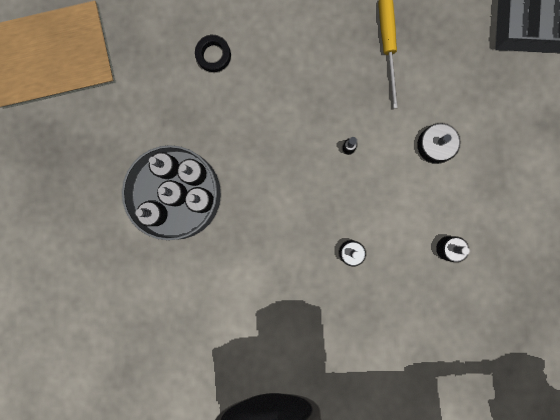

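The top view shows the tub at about (172,193) with empty places to its left (~(135,180)) and lower right (~(185,222)). The two 44 mm feet are at (352,252) and (455,249), the thick one at (438,143) and the slim one at (349,146).

```bash
cat > h.py <<'E'
import cv2,numpy as np
from cell import vision
def world(d,c):
    K,D=c["camera_matrix"],c["dist"];h,w=d.shape
    uv=np.stack(np.meshgrid(np.arange(w),np.arange(h)),-1).reshape(-1,1,2).astype(np.float32)
    n=cv2.undistortPoints(uv,K,D).reshape(h,w,2)
    P=np.dstack([n*d[...,None],d])
    R=cv2.Rodrigues(c["rvec"])[0]
    W=(P-c["tvec"].ravel())@R
    W[d<=0]=np.nan
    return W
def blobs(W,lo,hi,minpx=6):
    z=W[...,2];m=((z>lo)&(z<hi)).astype(np.uint8)
    n,l,st,_=cv2.connectedComponentsWithStats(m)
    for i in range(1,n):
        if st[i,4]<minpx: continue
        q=W[l==i];(c,s),_a=cv2.minEnclosingCircle(q[:,:2].astype(np.float32)),0
        u=np.argwhere(l==i).mean(0)[::-1].round()
        if q[:,0].max()-q[:,0].min()<.2: yield u,st[i,4],np.median(q,0),c,s
E
python3 - <<'E'
from h import *
d=np.load("pics/top1.npy");W=world(d,vision.get_calibration("top"))
for lo,hi in((.034,.048),(.072,.092)):
    print(lo)
    for u,n,m,c,r in blobs(W,lo,hi):print(u,n,m.round(4),np.round(c,4),round(r,4))
E
```

```text
0.034
[522.  33.] 334 [ 0.7768 -0.4011  0.0409] [ 0.808  -0.4344] 0.0588
[539.  19.] 179 [ 0.8121 -0.4425  0.0416] [ 0.8111 -0.4382] 0.0358
[440. 142.] 21 [ 0.6084 -0.2706  0.0417] [ 0.6089 -0.2735] 0.0058
[349. 146.] 90 [ 0.6068 -0.1162  0.0369] [ 0.6118 -0.1202] 0.0125
[165. 192.] 987 [0.5397 0.2101 0.044 ] [0.5381 0.1933] 0.0818
[163. 165.] 420 [0.5833 0.2013 0.0453] [0.587  0.2061] 0.0219
[191. 172.] 423 [0.5701 0.1533 0.045 ] [0.5739 0.1581] 0.0223
[171. 193.] 420 [0.5353 0.1875 0.0452] [0.538  0.1927] 0.0221
[198. 200.] 428 [0.5226 0.1412 0.0451] [0.5241 0.1456] 0.0223
[150. 213.] 430 [0.5014 0.2237 0.045 ] [0.5032 0.2292] 0.0219
[453. 248.] 446 [ 0.4302 -0.2833  0.0413] [ 0.4277 -0.2879] 0.0224
[352. 253.] 470 [ 0.426  -0.1155  0.0414] [ 0.4253 -0.1175] 0.0225
0.072
[353. 138.] 6 [ 0.6149 -0.1202  0.0727] [ 0.614 -0.121] 0.0019
[352. 143.] 8 [ 0.6067 -0.1184  0.0726] [ 0.6076 -0.1183] 0.0036
[154. 161.] 69 [0.5861 0.2049 0.0861] [0.5853 0.2059] 0.0057
[183. 168.] 66 [0.5729 0.1565 0.0858] [0.5736 0.1571] 0.0064
[162. 190.] 67 [0.5379 0.1908 0.0862] [0.5373 0.1919] 0.0062
[191. 198.] 62 [0.5243 0.1441 0.0864] [0.5242 0.1451] 0.0064
[140. 212.] 68 [0.5035 0.2272 0.0858] [0.502  0.2282] 0.0061
[464. 250.] 68 [ 0.4285 -0.2867  0.0822] [ 0.4282 -0.2882] 0.0065
[355. 255.] 58 [ 0.4251 -0.1162  0.0825] [ 0.426  -0.1165] 0.0065
```

```bash
cat >> h.py <<'E'
from scipy.spatial.transform import Rotation as Ro
from cell import telemetry
def go(x,y,z):  # grasp point target -> shift in tool axes, mm; and roll to yaw 15 deg
    s=telemetry.observe();R=Ro.from_euler("xyz",s["tool_rot"])
    g=np.array(s["tool_pos"])+[0,0,-.159]
    return (R.inv().apply(np.array([x,y,z])-g)*1000).round(1), round(s["tool_rot"][2]-np.radians(15),3)
E
python3 -c "
from h import *
print(go(.4282,-.288,.130),go(.4282,-.288,.066))"
```

```text
(array([ 353.2, -148.5,  115.4]), np.float64(-0.037)) (array([ 353.2, -148.5,  179.4]), np.float64(-0.037))
```

```bash
python3 -m crank '[[0,35,-15,12,0],[0,71,-30,23,-0.037],[0,106,-45,35,-0.037],[0,141,-59,46,-0.037],[0,177,-74,58,-0.037],[0,212,-89,69,-0.037],[0,247,-104,81,-0.037],[0,283,-119,92,-0.037],[0,318,-134,104,-0.037],[0,353,-148,115,-0.037],[0,353,-148,115,-0.037],[0,353,-148,115,-0.037]]'
python3 - <<'E'
from h import *
print(go(.4282,-.288,.130),go(.4282,-.288,.066))
c=vision.get_calibration("wrist");p,d=vision.read_camera("wrist");cv2.imwrite("pics/w1.png",p[:,:,::-1])
W=world(d,c)
for lo,hi in((.034,.048),(.072,.092)):
    for u,n,m,c,r in blobs(W,lo,hi,30):print(lo,u,n,m.round(4),np.round(c,4),round(r,4))
E
```

```text
time: 1.1
tool_pos: [0.4293, -0.2872, 0.2886]
tool_rot: [-3.14, 0.001, 0.266]
contact_force: [-0.2, -0.9, 0.1]
opening: 0.0457
grip_force: 0.0
(array([-1.2,  0.4, -0.4]), np.float64(0.004)) (array([-1.2,  0.6, 63.6]), np.float64(0.004))
0.034 [ 44. 156.] 2940 [ 0.4296 -0.1229  0.0414] [ 0.425  -0.1181] 0.0223
0.034 [282. 212.] 2180 [ 0.4327 -0.2848  0.0414] [ 0.4272 -0.2883] 0.0221
0.072 [  4. 166.] 157 [ 0.4261 -0.1231  0.0755] [ 0.4252 -0.1202] 0.0057
0.072 [282. 237.] 416 [ 0.4287 -0.2878  0.0826] [ 0.4274 -0.2883] 0.0066
```

View pics/w1.png

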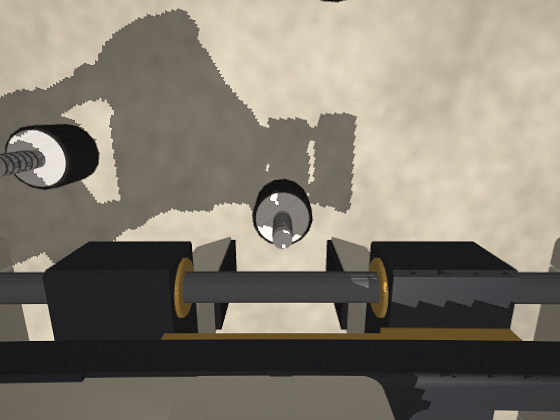

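The wrist view shows the foot at (282,212), its stud at (282,237) centred between the fingers. It agrees with the top camera to about 1 mm, so I descend and grasp.

```bash
python3 -m crank '[[0,-1.5,0,16,0],[0,-1.5,0,32,0],[0,-1.5,0,48,0],[0,-1.5,0,60,0],[0,-1.5,0,64,0],[0,-1.5,0,64,0],[-1,-1.5,0,64,0],[-1,-1.5,0,64,0],[-1,-1.5,0,64,0],[-1,-1.5,0,64,0],[-1,-1.5,0,64,0],[-1,-1.5,0,64,0]]' 35
python3 -m crank '[[-1,0,0,0,0],[-1,0,0,-10,0],[-1,0,0,-30,0],[-1,0,0,-60,0],[-1,0,0,-90,0],[-1,0,0,-120,0],[-1,0,0,-120,0]]'
python3 -c "
from h import *
print(go(.4897,.1801,.066+.125))"
```

```text
time: 2.15
tool_pos: [0.4268, -0.2892, 0.226]
tool_rot: [3.141, -0.0, 0.262]
contact_force: [-1.6, 1.4, -0.3]
opening: 0.0114
grip_force: 35.0
time: 2.73
tool_pos: [0.4276, -0.2899, 0.3521]
tool_rot: [3.132, -0.006, 0.262]
contact_force: [0.5, -0.8, -1.1]
opening: 0.0115
grip_force: 35.0
(array([ 181.7, -437.9,   -0.9]), np.float64(0.0))
```

```bash
python3 -m crank '[[-1,10,-24,0,0],[-1,25,-60,0,0],[-1,40,-96,0,0],[-1,55,-132,0,0],[-1,70,-168,0,0],[-1,85,-204,0,0],[-1,100,-240,0,0],[-1,115,-277,0,0],[-1,130,-313,0,0],[-1,145,-349,0,0],[-1,160,-385,0,0],[-1,172,-415,0,0]]'
python3 -m crank '[[-1,5,-11,0,0],[-1,10,-23,0,0],[-1,10,-23,0,0],[-1,10,-23,0,0],[-1,10,-23,0,0]]'
python3 - <<'E'
from h import *
print(go(.4897,.1801,.191))
for n in("wrist","side"):
    c=vision.get_calibration(n);p,d=vision.read_camera(n);cv2.imwrite(f"pics/{n}2.png",p[:,:,::-1])
    W=world(d,c)
    for lo,hi in((.038,.048),(.078,.092),(.15,.175)):
        for u,k,m,cc,r in blobs(W,lo,hi,30):print(n,lo,u,k,m.round(4),np.round(cc,4),round(r,4))
E
```

```text
time: 3.73
tool_pos: [0.4851, 0.1588, 0.3457]
tool_rot: [-3.141, 0.0, 0.263]
contact_force: [0.4, -0.8, -1.0]
opening: 0.011
grip_force: 35.0
time: 4.15
tool_pos: [0.4891, 0.1799, 0.3456]
tool_rot: [3.141, 0.001, 0.261]
contact_force: [0.7, -0.4, -1.4]
opening: 0.0114
grip_force: 35.0
(array([ 0.6, -0.1, -4.4]), np.float64(-0.001))
wrist 0.038 [279. 114.] 3672 [0.5632 0.2107 0.0444] [0.5379 0.1939] 0.0821
wrist 0.038 [279.  73.] 2146 [0.5853 0.2067 0.0453] [0.5868 0.2074] 0.0218
wrist 0.038 [332. 106.] 2031 [0.5726 0.161  0.0452] [0.5734 0.1581] 0.0223
wrist 0.038 [280. 138.] 1901 [0.5392 0.1939 0.0454] [0.5371 0.1932] 0.0223
wrist 0.038 [229. 166.] 1668 [0.5063 0.2271 0.0454] [0.5025 0.23  ] 0.022
wrist 0.038 [328. 167.] 1665 [0.5272 0.1495 0.0454] [0.5236 0.1459] 0.0221
wrist 0.078 [278.  66.] 318 [0.5861 0.2071 0.0867] [0.5856 0.2072] 0.0064
wrist 0.078 [341. 105.] 308 [0.5735 0.1589 0.0867] [0.5731 0.158 ] 0.0065
wrist 0.078 [280. 143.] 260 [0.5375 0.1933 0.0869] [0.5372 0.1934] 0.0066
wrist 0.078 [219. 176.] 269 [0.5032 0.2295 0.0868] [0.5016 0.2296] 0.0059
wrist 0.078 [337. 177
[... 689 characters left out ...]
796  0.0431] [ 0.6107 -0.2758] 0.0067
side 0.038 [550. 387.] 186 [ 0.7754 -0.4067  0.0428] [ 0.775  -0.4075] 0.0221
side 0.038 [554. 372.] 54 [ 0.7927 -0.3901  0.0429] [ 0.7921 -0.3895] 0.0099
side 0.078 [482.  38.] 661 [1.5315 0.9748 0.0852] [1.5323 1.2658] 0.7098
side 0.078 [265. 148.] 31 [0.5355 0.1897 0.0833] [0.5367 0.1874] 0.0049
side 0.078 [285. 154.] 37 [0.5721 0.1538 0.0836] [0.5714 0.1561] 0.0071
side 0.078 [262. 159.] 36 [0.5224 0.1416 0.0843] [0.5229 0.1448] 0.008
side 0.078 [224. 244.] 44 [ 0.4236 -0.1195  0.0815] [ 0.4237 -0.1188] 0.006
side 0.15 [502.  22.] 943 [1.5312 0.8905 0.1623] [1.5266 1.0304] 0.4422
side 0.15 [242. 119.] 254 [0.4865 0.1678 0.1599] [0.4876 0.1777] 0.0228
```

View pics/wrist2.png

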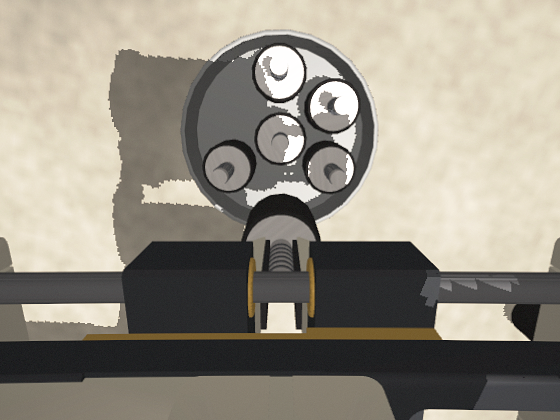

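View pics/side2.png

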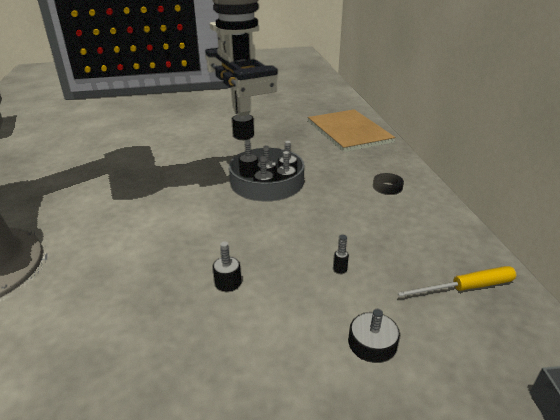

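The wrist view shows the foot upright over the empty place, at (280,228) next to the centre foot at (280,138). The side view at (242,127) agrees. I lower it with a 1 mm correction, release and lift.

```bash
python3 -m crank '[[-1,0,-1,20,0],[-1,0,-1,40,0],[-1,0,-1,60,0],[-1,0,-1,70,0],[-1,0,-1,78,0],[-1,0,-1,86,0],[-1,0,-1,94,0],[-1,0,-1,101,0],[-1,0,-1,107,0],[-1,0,-1,111,0],[-1,0,-1,114,0],[-1,0,-1,114,0]]'
```

```text
time: 5.25
tool_pos: [0.4888, 0.1819, 0.2312]
tool_rot: [3.142, 0.001, 0.262]
contact_force: [-0.4, 0.0, -2.0]
opening: 0.0114
grip_force: 35.0
```

```bash
python3 -m crank '[[-1,0,0,1,0],[-1,0,0,1,0],[-0.4,0,0,1,0],[-0.4,0,0,1,0],[-0.4,0,0,1,0],[-0.4,0,0,-15,0],[-0.4,0,0,-40,0],[-0.4,0,0,-75,0],[-0.4,0,0,-105,0],[-0.4,0,0,-115,0],[-0.4,0,0,-115,0],[-0.4,0,0,-115,0]]'
python3 - <<'E'
from h import *
c=vision.get_calibration("wrist");p,d=vision.read_camera("wrist");cv2.imwrite("pics/w3.png",p[:,:,::-1])
W=world(d,c)
for lo,hi in((.038,.048),(.078,.092)):
    for u,k,m,cc,r in blobs(W,lo,hi,30):print(lo,u,k,m.round(4),np.round(cc,4),round(r,4))
print(go(.4255,-.117,.15))
E
```

```text
time: 6.25
tool_pos: [0.4887, 0.1819, 0.3464]
tool_rot: [3.141, -0.0, 0.262]
contact_force: [0.0, 0.4, -1.3]
opening: 0.0273
grip_force: 0.0
0.038 [282. 126.] 4089 [0.5501 0.1981 0.0444] [0.5376 0.1941] 0.0825
0.038 [282.  73.] 2111 [0.5854 0.2068 0.0453] [0.5868 0.2072] 0.0217
0.038 [334. 106.] 2008 [0.5723 0.1611 0.0453] [0.5734 0.158 ] 0.0225
0.038 [282. 138.] 1884 [0.5391 0.194  0.0454] [0.5374 0.1935] 0.0223
0.038 [232. 166.] 1662 [0.5063 0.2273 0.0454] [0.5022 0.2301] 0.022
0.038 [330. 167.] 1658 [0.5272 0.1495 0.0453] [0.5239 0.1459] 0.0221
0.038 [281. 193.] 1542 [0.4941 0.1846 0.0453] [0.4896 0.1821] 0.0222
0.078 [282.  66.] 312 [0.5861 0.2071 0.0868] [0.5857 0.2067] 0.0064
0.078 [345. 105.] 311 [0.5736 0.1589 0.0866] [0.5731 0.1579] 0.0067
0.078 [283. 143.] 256 [0.5375 0.1933 0.087 ] [0.5364 0.1931] 0.0065
0.078 [223. 176.] 269 [0.5032 0.2295 0.0868] [0.5012 0.2293] 0.0062
0.078 [340. 178.] 263 [0.5243 0.1467 0.0867] [0.5212 0.1449] 0.0051
0.078 [280. 208.] 253 [0.4909 0.1825 0.0867] [0.4855 0.1807] 0.0039
(array([-138.1,  272.3,   36.7]), np.float64(-0.0))
```

View pics/w3.png

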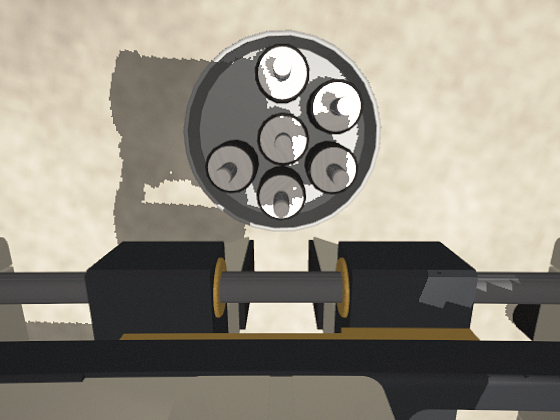

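The first foot stands at (281,193), upright and 1 mm from its place, with the same top height as the others. The remaining empty place is at about (225,105). Next is the second foot.

```bash
python3 -m crank '[[0,-10,20,2,0],[0,-27,53,5,0],[0,-44,86,10,0],[0,-61,120,14,0],[0,-78,153,18,0],[0,-95,187,22,0],[0,-112,220,26,0],[0,-126,248,30,0],[0,-135,266,34,0],[0,-139,273,37,0],[0,-139,273,37,0],[0,-139,273,37,0]]'
python3 - <<'E'
from h import *
c=vision.get_calibration("wrist");p,d=vision.read_camera("wrist")
W=world(d,c)
for lo,hi in((.034,.048),(.072,.092)):
    for u,k,m,cc,r in blobs(W,lo,hi,30):print(lo,u,k,m.round(4),np.round(cc,4),round(r,4))
print(go(.425,-.118,.066))
E
```

```text
time: 7.3
tool_pos: [0.4251, -0.1173, 0.3086]
tool_rot: [-3.14, 0.002, 0.261]
contact_force: [0.4, 0.1, 0.8]
opening: 0.0458
grip_force: 0.0
0.034 [281. 203.] 1899 [ 0.4297 -0.114   0.0414] [ 0.4244 -0.1172] 0.0221
0.072 [281. 223.] 346 [ 0.4258 -0.117   0.0827] [ 0.4247 -0.1173] 0.0066
(array([-0.5,  1.1, 84.1]), np.float64(0.0))
```

```bash
python3 -m crank '[[0,0,0,25,0],[0,0,0,50,0],[0,0,0,70,0],[0,0,0,80,0],[0,0,0,84,0],[0,0,0,84,0],[-1,0,0,84,0],[-1,0,0,84,0],[-1,0,0,84,0],[-1,0,0,84,0],[-1,0,0,84,0],[-1,0,0,84,0]]' 35
python3 -m crank '[[-1,0,0,0,0],[-1,0,0,-10,0],[-1,0,0,-30,0],[-1,0,0,-60,0],[-1,0,0,-90,0],[-1,0,0,-120,0],[-1,0,0,-120,0],[-1,0,0,-120,0]]'
python3 -c "
from h import *
print(go(.5505,.242,.191))"
```

```text
time: 8.35
tool_pos: [0.4253, -0.1178, 0.226]
tool_rot: [3.141, -0.0, 0.262]
contact_force: [-0.4, -0.7, -0.9]
opening: 0.0113
grip_force: 35.0
time: 9.02
tool_pos: [0.4254, -0.1178, 0.3469]
tool_rot: [3.139, -0.003, 0.262]
contact_force: [0.4, 0.6, -2.3]
opening: 0.0114
grip_force: 35.0
(array([ 213.9, -315.2,   -3.3]), np.float64(-0.0))
```

```bash
python3 -m crank '[[-1,13,-19,0,0],[-1,33,-49,0,0],[-1,53,-78,0,0],[-1,73,-107,0,0],[-1,93,-137,0,0],[-1,113,-166,0,0],[-1,133,-196,0,0],[-1,153,-225,0,0],[-1,173,-255,0,0],[-1,193,-284,0,0],[-1,207,-304,0,0],[-1,214,-315.5,0,0]]'
python3 -m crank '[[-1,0,0,0,0],[-1,0,0,0,0],[-1,0,0,0,0]]'
python3 - <<'E'
from h import *
c=vision.get_calibration("wrist");p,d=vision.read_camera("wrist")
W=world(d,c)
for lo,hi in((.038,.048),(.078,.092),(.15,.175)):
    for u,k,m,cc,r in blobs(W,lo,hi,30):print(lo,u,k,m.round(4),np.round(cc,4),round(r,4))
print(go(.5505,.2425,.191))
E
```

```text
time: 10.02
tool_pos: [0.5505, 0.2452, 0.343]
tool_rot: [-3.141, 0.003, 0.264]
contact_force: [-0.4, 0.1, -1.9]
opening: 0.0117
grip_force: 35.0
time: 10.27
tool_pos: [0.55, 0.2416, 0.3442]
tool_rot: [3.141, 0.003, 0.261]
contact_force: [-1.3, -0.8, -1.1]
opening: 0.0114
grip_force: 35.0
0.038 [340. 174.] 1866 [0.5891 0.1985 0.0446] [0.5381 0.194 ] 0.082
0.038 [329. 165.] 1699 [0.5898 0.2111 0.0453] [0.5862 0.2075] 0.022
0.038 [378. 193.] 1586 [0.5776 0.1634 0.0453] [0.5732 0.1583] 0.0222
0.038 [332. 217.] 1119 [0.5453 0.195  0.0454] [0.5379 0.1933] 0.0218
0.038 [375. 235.] 528 [0.5383 0.1516 0.045 ] [0.5324 0.1489] 0.02
0.078 [338. 175.] 274 [0.587  0.2082 0.0867] [0.5859 0.2077] 0.0064
0.078 [396. 208.] 292 [0.5741 0.1594 0.0864] [0.5731 0.158 ] 0.0063
0.078 [336. 237.] 152 [0.5406 0.1954 0.0859] [0.5368 0.1931] 0.0064
0.15 [280. 230.] 2402 [0.5609 0.2444 0.1597] [0.5549 0.2428] 0.0207
(array([ 0.7, -1. , -5.3]), np.float64(-0.001))
```

```bash
python3 -m crank '[[-1,0.5,-1,20,0],[-1,0.5,-1,40,0],[-1,0.5,-1,60,0],[-1,0.5,-1,70,0],[-1,0.5,-1,78,0],[-1,0.5,-1,86,0],[-1,0.5,-1,94,0],[-1,0.5,-1,101,0],[-1,0.5,-1,107,0],[-1,0.5,-1,111,0],[-1,0.5,-1,113,0],[-1,0.5,-1,113,0]]'
```

```text
time: 11.32
tool_pos: [0.5505, 0.2435, 0.2323]
tool_rot: [3.141, 0.001, 0.262]
contact_force: [0.1, -0.1, -1.6]
opening: 0.011
grip_force: 35.0
```

```bash
python3 -m crank '[[-1,0,0,2,0],[-1,0,0,2,0],[-0.4,0,0,2,0],[-0.4,0,0,2,0],[-0.4,0,0,2,0],[-0.4,0,0,-15,0],[-0.4,0,0,-40,0],[-0.4,0,0,-75,0],[-0.4,-30,0,-105,0],[-0.4,-60,0,-115,0],[-0.4,-60,0,-115,0],[-0.4,-60,0,-115,0]]'
python3 - <<'E'
from h import *
c=vision.get_calibration("wrist");p,d=vision.read_camera("wrist");cv2.imwrite("pics/w5.png",p[:,:,::-1])
W=world(d,c)
for lo,hi in((.038,.048),(.078,.092)):
    for u,k,m,cc,r in blobs(W,lo,hi,30):print(lo,u,k,m.round(4),np.round(cc,4),round(r,4))
E
```

```text
time: 12.32
tool_pos: [0.4919, 0.2279, 0.3491]
tool_rot: [3.142, -0.003, 0.262]
contact_force: [0.4, -0.8, -0.0]
opening: 0.0272
grip_force: 0.0
0.038 [341. 143.] 3534 [0.5548 0.1904 0.0444] [0.5375 0.194 ] 0.0823
0.038 [334.  94.] 1980 [0.5854 0.2102 0.0452] [0.5869 0.2073] 0.0222
0.038 [281. 126.] 1946 [0.5516 0.2438 0.0454] [0.55   0.2434] 0.0222
0.038 [383. 126.] 1799 [0.5716 0.1631 0.0451] [0.5733 0.1582] 0.0224
0.038 [332. 156.] 1684 [0.5398 0.1968 0.0453] [0.5368 0.1933] 0.0221
0.038 [281. 183.] 1568 [0.5062 0.2323 0.0454] [0.5023 0.2301] 0.022
0.038 [378. 184.] 1570 [0.5279 0.1509 0.0452] [0.5236 0.1459] 0.0224
0.038 [328. 209.] 1440 [0.4945 0.1869 0.0453] [0.4895 0.1824] 0.022
0.078 [344.  91.] 322 [0.5864 0.208  0.0867] [0.5862 0.2071] 0.0068
0.078 [404. 128.] 310 [0.5735 0.1595 0.0865] [0.5725 0.1577] 0.0064
0.078 [281. 129.] 252 [0.55   0.2433 0.0869] [0.549  0.2432] 0.0064
0.078 [341. 164.] 265 [0.5373 0.1943 0.0866] [0.5372 0.1936] 0.0064
0.078 [281. 196.] 248 [0.5034 0.2303 0.0868] [0.4998 0.2297] 0.0054
0.078 [396. 197.] 284 [0.5244 0.1469 0.0865] [0.5237 0.1453] 0.0064
0.078 [336. 226.] 253 [0.4907 0.1832 0.0866] [0.4891 0.1821] 0.0063
```

View pics/w5.png

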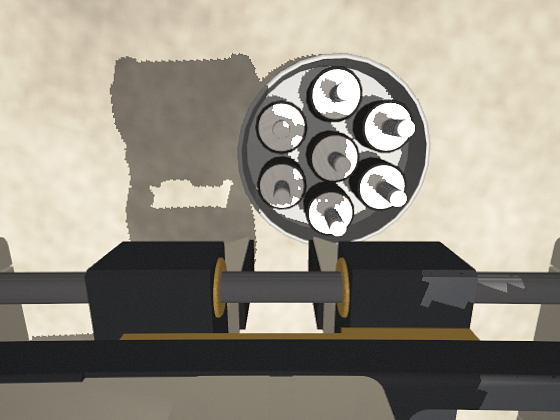

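All seven feet stand upright in the honeycomb. The new ones are at (281,126) and (328,209), with top heights equal to the rest, and the gripper is clear of everything.

```bash
python3 -c "
from cell import ticket
print(ticket.hand_in())"
```

```text
the job is handed in; nothing more can be done
None
```

Both 44 mm feet stand upright in the tub's two empty places, each measured within about 2 mm of its place's centre and level with the other five; the job was handed in at about 12.4 s, and no verdict was shown.

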